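# Slide the board carriage into the test dock

## Task

Send the circuit board into the test dock: press down the square lock key on the carriage with the fingertips, keep it held down all the way while you push the carriage to its end stop at the dock, then let the key come up so that the carriage is locked there. Do not touch the circuit board, and leave the loose parts standing behind the jig where they are.

Things in the scene. Friction and masses are not known exactly. Their poses are not given: they have to be found in the camera images.
- test_jig: the board test jig, screwed down to the bench: aluminium base 285 x 90 mm along its x, with two guide rails and, at its +x end, a black and grey dock (34 mm deep, 150 mm wide, 90 mm high; its probe bar overhangs to x = +75 mm). Origin on the bench surface, under the point x = 0 of the base, which runs from x = -155 to +130 mm; +x is the way the carriage slides to the dock, z up. The carriage's end stop is two rubber bumpers on the dock at x = +90 mm
- carriage (a joint): travel of the carriage along the jig's +x, in m: 0 farthest from the dock, 0.110 at the end stop. Locked by a spring brake wherever it stands (it holds against more than 25 N) unless the lock key is pressed; then it slides with about 2 N
- carriage_ref (a point): centre of the carriage's aluminium deck, on its upper face, 42 mm above the bench. The deck is 125 mm long in x; its rear half (away from the dock) is 86 mm wide and carries the lock key, the front half is 186 mm wide and carries the board. Axes parallel to the jig's
- lock_key (a joint): how far the lock key is pressed down, in m: 0 up (brake on), 0.008 fully down. It springs back when let go. The brake is off from about 0.002; it takes about 4 N to free the brake and 6 N to hold the key fully down. Halfway or more is a safe depth to slide with
- key_top (a point): centre of the top face of the grey lock key, a ribbed block 24 mm (x) by 26 mm (y) on the carriage, 40.5 mm behind the deck's centre. The top stands 60 mm above the bench (18 mm above the deck) when up, 52 mm when fully down. Nothing stands behind or beside it. Axes parallel to the jig's
- thumb_rest (a point): middle of the top edge of the black thumb rest on the carriage, between key and board: an upright plate 8 mm thick (x), 40 mm wide, top 74 mm above the bench. Its face towards the key is 16 mm from the key's centre, so that a finger on the key can push the carriage to the dock by it. Axes parallel to the jig's
- test_board: brown circuit board with components, 175 x 63 mm, clamped on the front half of the carriage across the slide, 11 mm beyond the thumb rest's far side; top of its parts about 60 mm above the bench. Origin at the centre of its underside, long side along its x. Not to be touched
- capacitor_1: black electrolytic capacitor standing on the bench, 26 mm across, 42 mm high, loose; origin at the centre of its underside. Leave alone
- spare_transformer: yellow and grey ferrite transformer, 51 x 56 x 43 mm, loose on the bench; origin at the centre of its underside. Leave alone
- toroid: wound ring, 39 mm across, 14 mm high, lying loose on the bench; origin at the centre of its underside. Leave alone

How it is judged:
On the way, in this order (a step that is already met when the one before it is completed fails the run):
1. the lock key is pressed at least 2.5 mm down while the carriage still stands where it was (within 5 mm) (value of joint lock_key above 0.0025 m and distance of carriage_ref from where it was at the start of the episode below 0.005 m), for 0.1 s.
2. the carriage is at its end stop (within 2 mm) with the lock key still down (value of joint carriage above 0.108 m and value of joint lock_key above 0.001 m), for 0.1 s.
At the end, for the whole second after the job is handed in: the carriage rests within 2 mm of its end stop, the lock key is up again (within 1 mm) so that the brake holds it, and the three loose parts are within 15 mm of where they stood (value of joint carriage above 0.108 m and value of joint lock_key below 0.001 m and velocity of joint carriage between -0.005 and 0.005 m/s and distance of each of capacitor_1, spare_transformer, toroid from where it was at the start of the episode below 0.015 m); the robot touches nothing.
It fails at once if the lock key is let up (less than 0.7 mm down) while the carriage is on its way: more than 8 mm from its start and more than 6 mm from the end stop (distance of carriage_ref from where it was at the start of the episode above 0.008 m and value of joint carriage below 0.104 m and value of joint lock_key below 0.0007 m).
It fails at once if the circuit board is touched (contact force between any of the fingers, the arm and test_board above 1 N).
It fails at once if a loose part is lifted or shoved (15 mm or more) (distance of any of capacitor_1, spare_transformer, toroid from where it was at the start of the episode above 0.015 m).
It also fails if it takes over 29 s, if anything falls off the work surface, if the arm or the gripper's body presses on something with over 40 N, if the wrist force passes 120 N, or if a joint passes its speed limit or range.

## Robot

A 6-joint arm with a two-finger parallel gripper is mounted at the origin on a cart in front of the work surface, level with it; the furniture and walls round the work are solid. World frame = base frame: x ahead of the robot, y to its left, z up, the work surface at z = 0. Lengths are in m, angles in rad, forces in N, time in s.
With the tool pointing down it reaches from about 0.25 to 0.8 m from the base axis. Payload 3.9 kg.
Tool frame: the origin (TCP) lies midway between the tips of the shut fingers; the grasp point (between the pads) lies 19 mm behind it; z points along the fingers, y is the line along which they close (so a half turn about z gives the same grasp; the last joint's range is limited). The gripper opens to 85 mm and grips with 20 to 120 N. Pads are 22 mm wide; open, the fingers measure 114 mm over their backs; the gripper's body (76 mm by 85 mm) begins 54 mm behind the grasp point. The pads swing forward as they close: fully open they stand 13 mm farther back than shut.
Start: joints at [1.273, 0.26, -0.138, 1.173, 0, 1.571], TCP at [0.154, 0.502, 0.231] pointing down, gripper open.
Joint ranges: [-2.78, 2.78], [-0.83, 1.72], [-1.28, 1.37], [-1.9, 2.12], [-1.57, 1.48], [-3.14, 3.14]. Speed limits (rad/s): [2.57, 2.57, 3.14, 3.14, 3.14, 3.14].

## Interface

Orientations are given as a unit quaternion [x, y, z, w].
In Python, from workcell import monitor, vision, job gives the robot as it stands.
- The arm moves only by the tool step_arm, never from a script. Its argument "moves" is one flat list of numbers, 6 for each row, row after row: the shift along the tool's x, y, z in units of 0.6 m (1.0 is 0.6 m), then the turn, a rotation vector about the tool's x, y, z in units of 180 degrees (1.0 is 180 degrees). In form: [dx, dy, dz, wx, wy, wz, dx, dy, dz, wx, wy, wz, ...]. A call has 1 to 8 rows; each row is the pose to reach, as a shift and turn from the pose commanded when the call began, along the tool's axes at that moment, turning the shorter way round; what a row does not reach only later rows make up. A row lasts 1/8 s, in which the tool goes at most 62.5 mm and 10.7 degrees, less where a joint would pass 70% of its speed; a pose out of reach is approached as far as the arm can. A call with a number of a shift or a turn outside -1 to 1 is refused whole. A call with a gripper value outside its range is refused whole. "hand" is the opening, from 0 (shut) to 1 (fully open), set as the call begins (left out, the last holds). The fingers move at their own pace and stop on an object; the grip force is fixed at half the most. Time passes only in rows, so rows that repeat a pose let the fingers close. It gives the time, the measured TCP pose, the force, the opening and the grip force at its end, in the units of the state.
- monitor.get_state(): the state, without advancing time (a new reading comes with each control period).
- vision.capture(name): name is "side" or "top"; returns (picture, depth): 480x640x3 uint8, red, green, blue; 480x640 float32, m along the optical axis (not along the pixel's ray), 0 where there is no reading.
- vision.calibration(name): a dict with "vfov" (degrees; the focal length in pixels is half the picture's height over the tangent of half this angle, whatever the lens; pixels are square), "cx", "cy" (the principal point, pixels), "pose" (4x4, takes a point from camera to world coordinates). Camera axes: x right, y up, looking along -z (the intrinsics and any distortion apply to the point x, -y, -z); pixel columns grow to the right and rows downward; lengths in m; the calibration is good to about 2 mm. A picture is of the moment at which its call begins. calibration takes no time and is no camera call.
- job.sign_off(): hands the job in; it is judged then, once.
The state is a dict: "clock": time; "joint_pos": joint angles; "joint_vel": joint speeds; "joint_torque": joint torques, N m; "tcp_pos": TCP position; "tool_rot": TCP orientation; "force": force on the tool from outside, world axes, zero at the start; "moment": the same for the moment, N m; "gripper_width": opening from 0.0 (shut) to 1.0 (fully open); "grasp_force": force on a finger pad.
Only numpy, scipy, OpenCV 4.12 (cv2) and the standard library are available. Lean on these libraries where they do the work, as an engineer would, in place of code of your own. Each camera call takes 0.05 s, during which the arm holds its last target. There are 200 camera calls.

## Working session

There is one attempt and no reset: what is moved stays moved. The work goes in short steps, Python scripts to look and compute and a tool call to move; the robot and the scene stay as the last step left them, time stands still between calls to the robot, and variables do not carry over. Pictures are saved under pics/ and viewed, at most 10 in all, crops included, and the job is handed in when it is done.

Besides the shell and the picture viewer there is one more tool, called after "Call:" as name(argument=value, ...), one argument or row to a line, values as JSON. step_arm: Moves the arm, as the interface text tells. Shifts and turns lie within -1 to 1; 1 stands for 0.6 m of shift or 180 degrees of turn. Its arguments: {"type":"object","properties":{"moves":{"type":"array"},"hand":{"type":"number"}},"required":["moves"]}

```bash
mkdir -p pics
cat > h.py <<'E'
import numpy as np, cv2
from workcell import monitor, vision, job
def cap(n,f=None):
    p,d=vision.capture(n); c=vision.calibration(n)
    if f: cv2.imwrite('pics/'+f,p[:,:,::-1])
    return p,d,c
def world(d,c):
    f=240/np.tan(np.radians(c['vfov'])/2); v,u=np.mgrid[:480,:640]
    P=np.stack([(u-c['cx'])/f*d,-(v-c['cy'])/f*d,-d,np.ones_like(d)],-1)
    W=(P@np.array(c['pose']).T)[...,:3]; W[d==0]=np.nan; return W
E
python3 - <<'E'
from h import *
for n in ('top','side'):
    p,d,c=cap(n,n+'0.png'); np.save(n+'W.npy',world(d,c)); print(n,{k:np.round(v,3).tolist() if k=='pose' else v for k,v in c.items()})
s=monitor.get_state(); print(s['tcp_pos'],s['tool_rot'],s['clock'])
E
```

```text
top {'vfov': 42.758624519921085, 'cx': 317.9855271598934, 'cy': 233.15768279634972, 'pose': [[-0.003, 0.972, -0.234, 0.305], [-1.0, -0.003, -0.002, 0.401], [-0.002, 0.234, 0.972, 0.958], [0.0, 0.0, 0.0, 1.0]]}
side {'vfov': 56.7768592392585, 'cx': 323.3845420204052, 'cy': 242.73590460797928, 'pose': [[0.338, -0.672, 0.659, 1.059], [0.941, 0.24, -0.238, 0.219], [0.002, 0.701, 0.713, 0.686], [0.0, 0.0, 0.0, 1.0]]}
[0.15386382 0.50132803 0.23056965] [ 1.48326629e-01  9.88938054e-01 -8.49774600e-04 -1.23651858e-04] 0.1
```

View pics/top0.png

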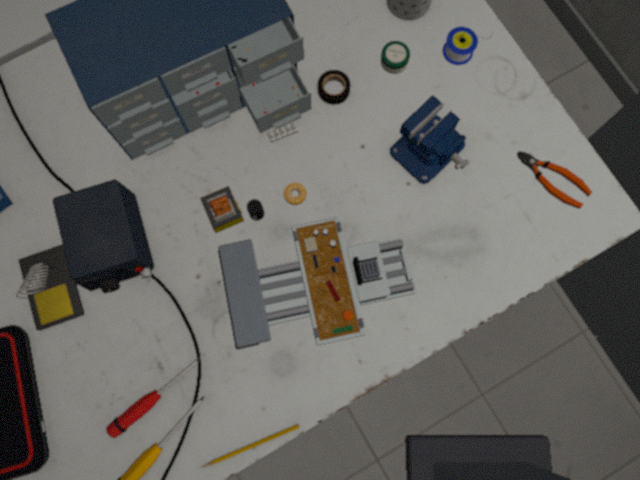

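View pics/side0.png

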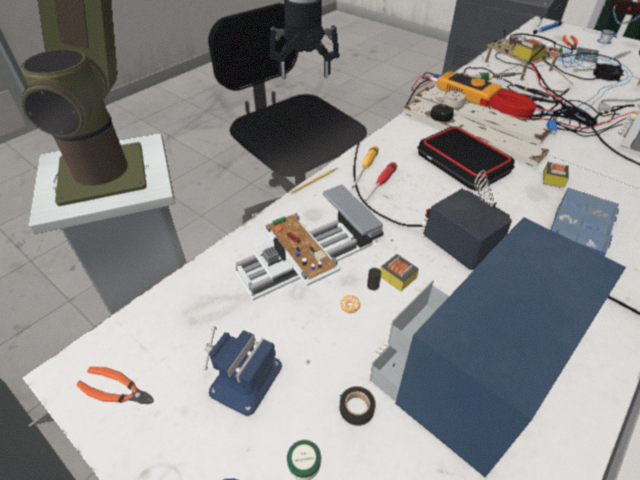

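The top view shows the dock at about (245,293), the board at (328,280), the key at about (368,270), and the loose parts at (222,208), (255,210) and (295,193). The slide direction is image left, slightly down.

Run:
```python
from h import *
p=cv2.imread('pics/top0.png'); cv2.imwrite('pics/crop0.png',cv2.resize(p[215:350,285:425],None,fx=5.5,fy=4.4*1.0 if 0 else 4.4,interpolation=cv2.INTER_CUBIC)[:600,:800])
W=np.load('topW.npy')
hsv=cv2.cvtColor(p,cv2.COLOR_BGR2HSV); m=((hsv[...,0]>5)&(hsv[...,0]<25)&(hsv[...,1]>120)).astype(np.uint8); m[:215]=0;m[350:]=0;m[:,:285]=0;m[:,380:]=0
q=W[m>0]; q=q[np.isfinite(q).all(1)]
r=cv2.minAreaRect((q[:,:2]*1000).astype(np.float32)); print('board',r,np.median(q[:,2]))
# dock
sub=W[235:350,215:275].reshape(-1,3); k=sub[sub[:,2]>0.08]; print('dock',cv2.minAreaRect((k[:,:2]*1000).astype(np.float32)),np.median(k[:,2]))
np.set_printoptions(linewidth=250)
print('z mm'); print((W[244:300:3,340:416:3,2]*1000).round().astype(int))
for px in [(370,270),(362,272),(410,265)]: print(px,W[px[1],px[0]].round(4))
```

```text
board ((456.2349548339844, 380.6545715332031), (172.1623077392578, 76.12529754638672), 12.044915199279785) 0.045224029481751915
dock ((428.4991455078125, 509.1464538574219), (150.2422332763672, 50.44292449951172), 11.933612823486328) 0.08914768499681619
z mm
[[                  41                   42                   -2                   -3                    0                   -5                   -1                   39                   41                   44                   40
                    44                   43                    7                   32                   29                   30                   30                   30                   31                   30                    1
                    -2                   -3                   -1                    1]
 [                  43                   45                   42                   41                   44                   41                   38                   43                   41                   39                   39
                    44                   42            
[... 9141 characters left out ...]
             45                   45                   41                   38                   41                   41                   42                   41                   39                   41
                    39                   38                   34                   28                    6                    7 -9223372036854775808                   -2                    0                    1                   -4
                    -2                    1                    0                    3]]
(370, 270) [0.4653 0.3247 0.0575]
(362, 272) [0.4635 0.3362 0.0504]
(410, 265) [ 4.833e-01  2.562e-01 -1.000e-04]<stdin>:10: RuntimeWarning: invalid value encountered in cast
```

View pics/crop0.png

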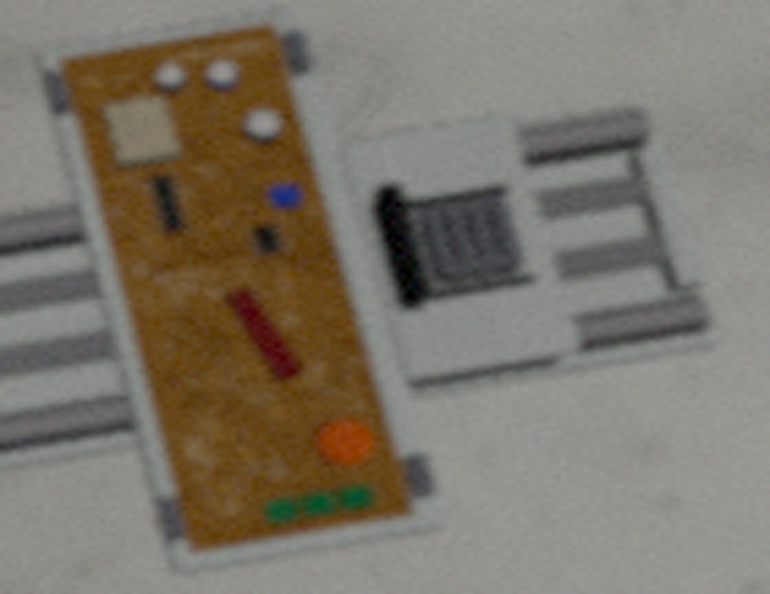

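```bash
cat >> h.py <<'E'
from scipy.spatial.transform import Rotation as R
A=np.radians(12.0); U=np.array([-np.sin(A),np.cos(A),0]); V=np.array([-np.cos(A),-np.sin(A),0])
RT=R.from_matrix(np.stack([U,np.cross([0,0,-1],U),[0,0,-1]],1))
def rel(p,q,tp,tr=RT):
    r=R.from_quat(q); return np.r_[r.inv().apply(np.array(tp)-p)/.6,(r.inv()*tr).as_rotvec()/np.pi].round(4)
E
python3 - <<'E'
from h import *
W=np.load('topW.npy'); s=monitor.get_state()
q=W[250:292,345:390].reshape(-1,3)
a=q@U; b=q@V; z=q[:,2]
for n,lo,hi in (('key',.054,.064),('rest',.068,.08)):
    m=(z>lo)&(z<hi); print(n,m.sum(),'u',np.percentile(a[m],[2,10,50,90,98]).round(4),'v',np.percentile(b[m],[2,10,50,90,98]).round(4))
m=(z>.068)
W2=np.load('sideW.npy').reshape(-1,3); W2=W2[(abs(W2[:,0]-.465)<.05)&(abs(W2[:,1]-.325)<.06)]
a=W2@U;b=W2@V;z=W2[:,2]
for n,lo,hi in (('key',.056,.064),('rest',.069,.08)):
    m=(z>lo)&(z<hi); print('side',n,m.sum(),'u',np.percentile(a[m],[2,10,50,90,98]).round(4),'v',np.percentile(b[m],[2,10,50,90,98]).round(4))
print('key pix',np.array([W[268,370]])@U,np.array([W[268,370]])@V)
f=lambda u,v,z:u*U+v*V+[0,0,z]
k=np.array([.465,.325,.12]); print(rel(s['tcp_pos'],s['tool_rot'],k), RT.as_quat(), k@U,k@V)
# dock/board in u,v
for c in ((.4285,.5091,0),(.4562,.3807,0)): print(np.array(c)@U,np.array(c)@V)
E
```

```text
key 298 u [0.2091 0.2115 0.2215 0.2316 0.2443] v [-0.5375 -0.5351 -0.5247 -0.514  -0.5121]
rest 144 u [0.2366 0.2374 0.2406 0.2436 0.2443] v [-0.543  -0.5395 -0.5241 -0.5095 -0.5061]
side key 180 u [0.2066 0.2087 0.2221 0.241  0.2674] v [-0.578  -0.5459 -0.5301 -0.5166 -0.5134]
side rest 69 u [0.2341 0.2345 0.2373 0.2407 0.2417] v [-0.5443 -0.5423 -0.5262 -0.5113 -0.5067]
key pix [0.22079531] [-0.52472623]
[-5.820e-01 -1.285e-01  1.845e-01 -5.000e-04  3.000e-04  3.386e-01] [0.62932039 0.77714596 0.         0.        ] 0.22121903400822876 -0.5224099338569915
0.4088847840181706 -0.524984088709757
0.277531478248298 -0.5253829161490832
```

Run:
```python
from h import *
s=monitor.get_state()
for z in (.2,.1): print(rel(s['tcp_pos'],s['tool_rot'],.2215*U-.525*V+[0,0,z]))
```

```text
[-5.855e-01 -1.262e-01  5.120e-02 -5.000e-04  3.000e-04  3.386e-01]
[-5.855e-01 -1.259e-01  2.178e-01 -5.000e-04  3.000e-04  3.386e-01]
```

Call:
step_arm(
  moves=[-0.5855, -0.126, 0.051, 0, 0, 0.3386, -0.5855, -0.126, 0.051, 0, 0, 0.3386, -0.5855, -0.126, 0.051, 0, 0, 0.3386, -0.5855, -0.126, 0.051, 0, 0, 0.3386, -0.5855, -0.126, 0.051, 0, 0, 0.3386, -0.5855, -0.126, 0.051, 0, 0, 0.3386, -0.5855, -0.126, 0.051, 0, 0, 0.3386, -0.5855, -0.126, 0.135, 0, 0, 0.3386],
  hand=0,
)

```text
clock: 1.1
tcp_pos: [0.4706, 0.3286, 0.1531]
tool_rot: [0.629, 0.777, 0.004, 0.001]
force: [0.8, 0.8, -0.9]
gripper_width: -0.005
grasp_force: 0.0
```

```bash
cat > st.py <<'E'
from h import *
s=monitor.get_state(); p=s['tcp_pos']
print('t',s['clock'],'u,v,z',(p@U).round(4),(p@V).round(4),p[2].round(4),'F u,v,z',np.round([s['force']@U,s['force']@V,s['force'][2]],2),'w',s['gripper_width'])
print('rel to key, z=.10',rel(p,s['tool_rot'],.2215*U-.525*V+[0,0,.1]))
E
python3 st.py
```

```text
t 1.1 u,v,z 0.2235 -0.5287 0.1531 F u,v,z [ 0.6  -0.9  -0.92] w -0.004879524670264044
rel to key, z=.10 [-0.0037 -0.0068  0.0884  0.0025 -0.0013 -0.0001]
```

Call:
step_arm(
  moves=[0, 0, 0.08, 0, 0, 0, 0, 0, 0.08, 0, 0, 0, 0, 0, 0.08, 0, 0, 0],
)

```text
clock: 1.48
tcp_pos: [0.4678, 0.3275, 0.1037]
tool_rot: [0.629, 0.778, 0.001, 0.0]
force: [0.5, 0.3, 0.3]
gripper_width: -0.0
grasp_force: 0.0
```

```bash
python3 st.py
python3 - <<'E'
from h import *
p,d,c=cap('side'); a=p[:,:,::-1][150:310,180:395]; b=cap('top')[0][:,:,::-1][215:350,285:425]
cv2.imwrite('pics/a1.png',cv2.resize(np.ascontiguousarray(a),None,fx=3.6,fy=3.6,interpolation=cv2.INTER_CUBIC))
E
```

```text
t 1.475 u,v,z 0.2231 -0.5257 0.1037 F u,v,z [ 0.2  -0.54  0.32] w -9.266909306686139e-05
rel to key, z=.10 [-0.0027 -0.0011  0.0062  0.0004 -0.0002  0.0004]
```

View pics/a1.png

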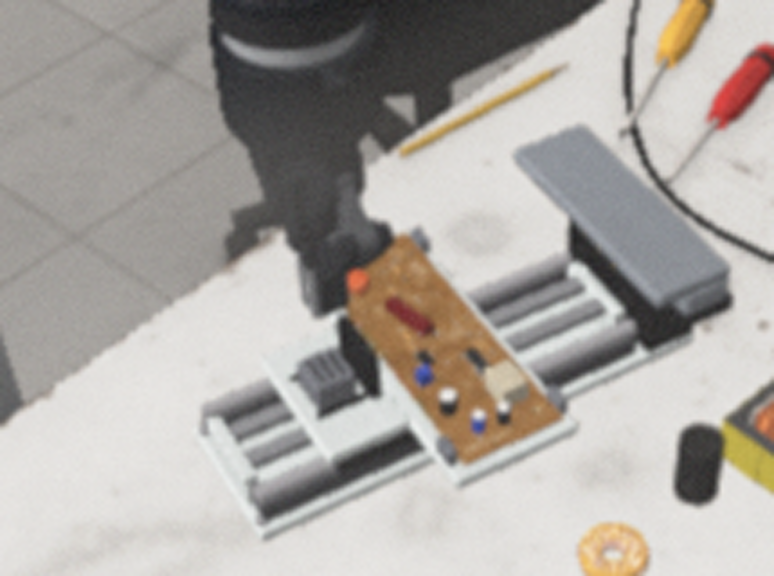

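Side crop: the shut fingertips at about (325,300) hover above the key at (330,378), just behind the thumb rest. Descending.

Call:
step_arm(
  moves=[-0.003, -0.001, 0.03, 0, 0, 0, -0.003, -0.001, 0.055, 0, 0, 0, -0.003, -0.001, 0.063, 0, 0, 0, -0.003, -0.001, 0.063, 0, 0, 0],
)

```text
clock: 2.08
tcp_pos: [0.4675, 0.3247, 0.0646]
tool_rot: [0.629, 0.777, -0.0, -0.0]
force: [0.3, -0.6, 0.4]
gripper_width: 0.002
grasp_force: 0.0
```

```bash
python3 st.py
```

```text
t 2.075 u,v,z 0.2204 -0.5248 0.0646 F u,v,z [-0.62 -0.16  0.37] w 0.002341801221255755
rel to key, z=.10 [ 0.0018  0.0004 -0.0591 -0.0001  0.     -0.    ]
```

Call:
step_arm(
  moves=[0.001, 0, 0.006, 0, 0, 0, 0.001, 0, 0.012, 0, 0, 0, 0.001, 0, 0.018, 0, 0, 0, 0.001, 0, 0.018, 0, 0, 0, 0.001, 0, 0.018, 0, 0, 0],
)

```text
clock: 2.7
tcp_pos: [0.4679, 0.3257, 0.0542]
tool_rot: [0.629, 0.777, 0.001, 0.0]
force: [1.0, 1.1, 3.6]
gripper_width: 0.002
grasp_force: 1.9
```

```bash
python3 st.py
```

```text
t 2.7 u,v,z 0.2213 -0.5254 0.0542 F u,v,z [ 0.87 -1.23  3.65] w 0.002487959522590818
rel to key, z=.10 [ 0.0004 -0.0005 -0.0763  0.0004 -0.0002 -0.    ]
```

Call:
step_arm(
  moves=[0, 0, 0.002, 0, 0, 0, 0, 0, 0.0035, 0, 0, 0, 0, 0, 0.0035, 0, 0, 0],
)

```text
clock: 3.08
tcp_pos: [0.4679, 0.3257, 0.052]
tool_rot: [0.629, 0.777, 0.001, 0.0]
force: [0.6, 1.1, 6.1]
gripper_width: -0.002
grasp_force: 2.8
```

```bash
python3 st.py; sleep 0; python3 st.py
```

```text
t 3.075 u,v,z 0.2213 -0.5254 0.052 F u,v,z [ 0.98 -0.83  6.08] w -0.0021155000051683104
rel to key, z=.10 [ 0.0004 -0.0005 -0.08    0.0004 -0.0002 -0.    ]
t 3.075 u,v,z 0.2213 -0.5254 0.052 F u,v,z [ 0.98 -0.83  6.08] w -0.0021155000051683104
rel to key, z=.10 [ 0.0004 -0.0005 -0.08    0.0004 -0.0002 -0.    ]
```

Call:
step_arm(
  moves=[0.005, 0, 0, 0, 0, 0, 0.012, 0, 0, 0, 0, 0, 0.02, 0, 0, 0, 0, 0, 0.03, 0, 0, 0, 0, 0, 0.04, 0, 0, 0, 0, 0, 0.05, 0, 0, 0, 0, 0, 0.06, 0, 0, 0, 0, 0, 0.065, 0, 0, 0, 0, 0],
)

```text
clock: 4.08
tcp_pos: [0.4599, 0.363, 0.052]
tool_rot: [0.63, 0.777, 0.0, 0.001]
force: [0.6, -1.7, 6.4]
gripper_width: -0.003
grasp_force: 3.3
```

```bash
python3 st.py
```

```text
t 4.075 u,v,z 0.2595 -0.5253 0.052 F u,v,z [-1.76 -0.24  6.44] w -0.0026052941546047172
rel to key, z=.10 [-0.0634 -0.0004 -0.0799  0.0004  0.0005 -0.0002]
```

Call:
step_arm(
  moves=[0.012, 0, 0, 0, 0, 0, 0.026, 0, 0, 0, 0, 0, 0.04, 0, 0, 0, 0, 0, 0.055, 0, 0, 0, 0, 0, 0.07, 0, 0, 0, 0, 0, 0.085, 0, 0, 0, 0, 0, 0.095, 0, 0, 0, 0, 0, 0.1, 0, 0, 0, 0, 0],
)

```text
clock: 5.08
tcp_pos: [0.4513, 0.4019, 0.0522]
tool_rot: [0.633, 0.774, -0.012, 0.017]
force: [15.7, -50.8, 28.4]
gripper_width: 0.002
grasp_force: 30.8
```

```bash
python3 st.py
```

```text
t 5.075 u,v,z 0.2993 -0.525 0.0522 F u,v,z [-52.94  -4.81  28.41] w 0.0015291836952001155
rel to key, z=.10 [-0.1328  0.0015 -0.0743  0.0012  0.0131 -0.0031]
```

The push is blocked at u=0.299. The dock geometry puts the end stop there (key about 13 mm before the jig origin, at roughly u=0.296), so I'll ease the push while keeping the key down, and check.

Call:
step_arm(
  moves=[-0.015, 0, 0, 0, 0, 0, -0.03, 0, 0, 0, 0, 0, -0.03, 0, 0, 0, 0, 0],
)

```text
clock: 5.45
tcp_pos: [0.4515, 0.4019, 0.052]
tool_rot: [0.63, 0.776, -0.001, 0.002]
force: [1.6, -4.0, 8.2]
gripper_width: 0.002
grasp_force: 3.9
```

```bash
python3 st.py
python3 - <<'E'
from h import *
p,d,c=cap('side'); W=world(d,c)
a=p[:,:,::-1][150:310,180:395]; cv2.imwrite('pics/a2.png',cv2.resize(np.ascontiguousarray(a),None,fx=3.6,fy=3.6,interpolation=cv2.INTER_CUBIC))
p,d,c=cap('top'); W=world(d,c)
a=p[:,:,::-1][215:350,215:425]; cv2.imwrite('pics/a3.png',cv2.resize(np.ascontiguousarray(a),None,fx=3.6,fy=3.6,interpolation=cv2.INTER_CUBIC))
E
```

```text
t 5.45 u,v,z 0.2992 -0.5251 0.052 F u,v,z [-4.24 -0.73  8.15] w 0.0015290064505625249
rel to key, z=.10 [-1.299e-01  1.000e-04 -7.960e-02  2.000e-04  1.100e-03 -8.000e-04]
```

View pics/a2.png

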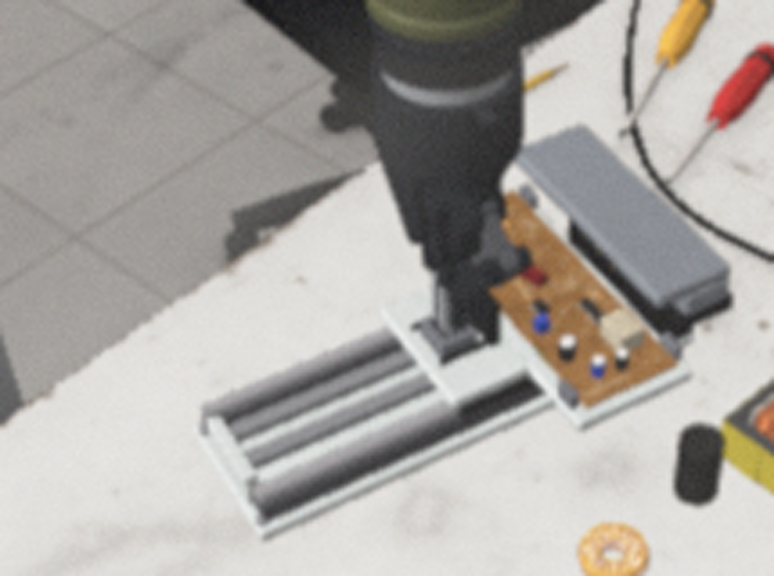

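View pics/a3.png

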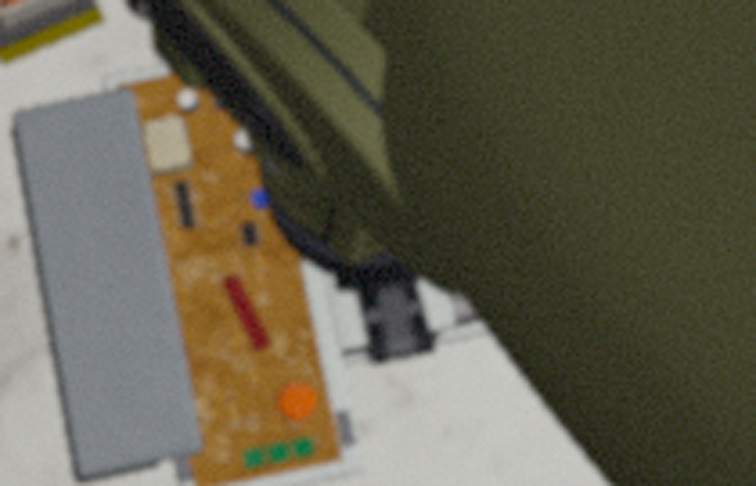

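Both views show the board's front edge under the dock's probe bar and the fingers still on the key. I'll check the travel numerically before releasing.

Run:
```python
from h import *
W=np.load('topW.npy')[215:350,200:430].reshape(-1,3); W=W[np.isfinite(W).all(1)]
a=W@U;b=W@V+.525;z=W[:,2]
m=(abs(b)<.04)&(z>.004)&(z<.035); print('base rear',np.percentile(a[m],[.2,1,3]).round(4))
m=(abs(b)<.07)&(z>.08); print('dock top',np.percentile(a[m],[1,99]).round(4))
m=(abs(b)<.04)&(z>.038)&(z<.046)&(a<.25); print('deck rear start',np.percentile(a[m],[.5,2]).round(4))
p,d,c=cap('side'); W=world(d,c).reshape(-1,3); W=W[np.isfinite(W).all(1)]
a=W@U;b=W@V+.525;z=W[:,2]
m=(abs(b)<.04)&(z>.038)&(z<.046)&(a<.31)&(a>.2); print('deck rear now',np.percentile(a[m],[.5,2,5]).round(4))
m=(abs(b)<.04)&(z>.004)&(z<.035)&(a<.3)&(a>.1);print('base rear',np.percentile(a[m],[.2,1,3]).round(4))
```

```text
base rear [0.1555 0.1584 0.1606]
dock top [0.3843 0.4334]
deck rear start [0.1987 0.1993]
deck rear now [0.2716 0.2722 0.2726]
base rear [0.1521 0.1529 0.1549]
```

The deck's rear edge is 120 mm from the base's rear end, which is the end-stop position. Lifting off.

Call:
step_arm(
  moves=[0, 0, -0.007, 0, 0, 0, 0, 0, -0.014, 0, 0, 0, -0.005, 0, -0.025, 0, 0, 0, -0.008, 0, -0.06, 0, 0, 0, -0.01, 0, -0.12, 0, 0, 0, -0.01, 0, -0.2, 0, 0, 0, -0.01, 0, -0.2, 0, 0, 0, -0.01, 0, -0.2, 0, 0, 0],
)

```text
clock: 6.6
tcp_pos: [0.4513, 0.3988, 0.1715]
tool_rot: [0.629, 0.777, -0.0, -0.0]
force: [-0.4, -0.2, -0.7]
gripper_width: -0.002
grasp_force: 0.0
```

```bash
python3 st.py
python3 - <<'E'
from h import *
p,d,c=cap('side'); W=world(d,c).reshape(-1,3); W=W[np.isfinite(W).all(1)]
a=W@U;b=W@V+.525;z=W[:,2]
m=(abs(b)<.04)&(z>.038)&(z<.046)&(a<.31)&(a>.2); print('deck rear now',np.percentile(a[m],[.5,2,5]).round(4))
m=(abs(b)<.01)&(abs(a-.2945)<.008)&(z<.09); print('key z',np.median(z[m]))
a=p[:,:,::-1][150:310,180:395]; cv2.imwrite('pics/a4.png',cv2.resize(np.ascontiguousarray(a),None,fx=3.6,fy=3.6,interpolation=cv2.INTER_CUBIC))
E
```

```text
t 6.6 u,v,z 0.2962 -0.5243 0.1715 F u,v,z [-0.07  0.39 -0.7 ] w -0.0018232089573460928
rel to key, z=.10 [-1.246e-01  1.200e-03  1.191e-01 -2.000e-04 -2.000e-04  1.000e-04]
deck rear now [0.2717 0.2721 0.2727]
key z 0.06003059000377908
```

View pics/a4.png

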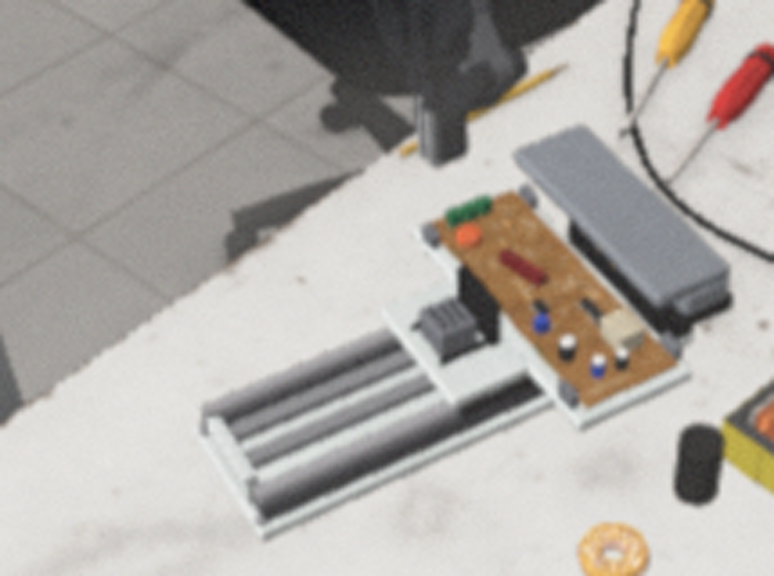

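The key at (450,328) is up again at 60 mm, the carriage hasn't moved since release, and the fingers are clear. The parts at (700,460), (750,420) and (612,555) are where they were.

```bash
python3 -c "
from workcell import job; print(job.sign_off())"
```

```text
the job is handed in; nothing more can be done
None
```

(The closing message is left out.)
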